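# Turn the tack cup up and hold the sprung bin lid

## Robot

A 6-joint arm with a two-finger parallel gripper is mounted at the origin on the work surface. World frame = base frame: x ahead of the robot, y to its left, z up, the work surface at z = 0. Lengths are in m, angles in rad, forces in N, time in s.
With the tool pointing down it reaches from about 0.35 to 0.875 m from the base axis. Payload 15.5 kg.
Tool frame: the origin (TCP) lies at the very end of the fingers, on their centre line; the grasp point (between the pads) lies arm.grip_depth behind it (arm.grip_depth is the distance from the TCP to the grasp point, in m); z points along the fingers, y is the line along which they close (so a half turn about z gives the same grasp; the last joint's range is limited). The gripper opens to 85 mm and grips with 20 to 120 N. Pads are 22 mm wide; open, the fingers measure 114 mm over their backs; the gripper's body (76 mm by 85 mm) begins 54 mm behind the grasp point. The pads swing forward as they close: fully open they stand 13 mm farther back than shut.
Start: joints at [1.091, 0.494, 1.345, -0, 1.302, -0.096], TCP at [0.235, 0.579, 0.231] pointing down, gripper open.
Joint ranges: [-2.91, 2.91], [-0.82, 2.16], [0.22, 2.67], [-1.22, 4.37], [0.12, 2.79], [-3.08, 3.08]. Speed limits (rad/s): [1.89, 1.89, 2.57, 3.01, 3.01, 3.01].

## Interface

Orientations are given as a unit quaternion [x, y, z, w].
In Python, from plant import arm gives the robot as it stands.
- The arm moves only by the shell command python3 steer.py 'ROWS' [FORCE]. ROWS is a JSON list of rows, 1 to 5 of them, each of 7 numbers: the finger opening in m, then dx, dy, dz in m, then a rotation vector rx, ry, rz in rad; each row shifts and turns the commanded pose from where the row before left it, along the tool's axes as they then stand; what a row does not reach is not made up. A row lasts 1/12 s, in which the tool goes at most 0.0417 m and 0.125 rad, less where a joint would pass 70% of its speed; a pose out of reach is approached as far as the arm can. The fingers move at their own pace and stop on an object; FORCE is the grip in N (left out, the last holds). Time passes only in rows, so rows that do not move let the fingers close. It prints the time, the measured TCP pose, the force, the opening and the grip force at its end.
- arm.sense(): the state, without advancing time (a new reading comes with each control period).
- arm.snapshot(name): name is "scene" or "top" or "wrist"; returns the picture (400x640x3 uint8, red, green, blue); there is no depth.
- arm.camera_info(name): a dict with "vertical_fov" (degrees; the focal length in pixels is half the picture's height over the tangent of half this angle, whatever the lens; pixels are square), "cx", "cy" (the principal point, pixels), "origin" and "orientation" of the camera in the world; the wrist camera has in their place "hand_eye" (4x4, takes a point from camera to tool coordinates, whose origin is the TCP and whose axes are the flange's). Camera axes: x right, y up, looking along -z (the intrinsics and any distortion apply to the point x, -y, -z); pixel columns grow to the right and rows downward; lengths in m; the calibration is good to about 2 mm. A picture is of the moment at which its call begins: read the wrist's pose just before it. camera_info takes no time and is no camera call.
- arm.close_job(): hands the job in; it is judged then, once.
The state is a dict: "t": time; "joint_positions": joint angles; "qvel": joint speeds; "effort": joint torques, N m; "position": TCP position; "tcp_rot": TCP orientation; "contact_force": force on the tool from outside, world axes, zero at the start; "wrist_torque": the same for the moment, N m; "grip_width": finger opening in m; "grip_force": force on a finger pad.
Only numpy, scipy, OpenCV 4.12 (cv2) and the standard library are available. Lean on these libraries where they do the work, as an engineer would, in place of code of your own. Each camera call takes 0.05 s, during which the arm holds its last target. There are 200 camera calls.

## Task

Turn the upside-down blue tack cup mouth-up and stand it on the round cork pad. Then take the red handle of the green tack bin, raise its sprung lid past the balance point (into the red part of the side gauge), ease it back and finish while still holding it just below the balance point, in the gauge's green band, where it would drop shut by itself if let go, so that I can scoop tacks into the cup. Leave everything else on the bench where it is.

Things in the scene. Friction and masses are not known exactly. Their poses are not given: they have to be found in the camera images.
- cup: Blue square open plastic cup, 52 x 52 mm outside, 62 mm tall, walls and base 4 mm, straight sides, white band at the rim, 0.07 to 0.13 kg. Origin: centre of its MOUTH (rim plane); z axis runs from the mouth to the closed base, x and y are square to the sides. Starts mouth-down on the bench (z axis up); mouth-up, z points down. It can lie steadily on a flat side.
- cup_base (a point): Centre of the outer face of the cup's closed base, 62 mm along the cup's z axis from its mouth.
- pad: Round flat cork pad, 130 mm across, 4 mm thick, fixed to the bench; origin at the centre of its underside on the bench. The cup is to stand on its middle.
- bin: Green steel tack bin fixed to the bench, 160 (its x) x 220 (y) x 100 mm high, grey sprung lid hinged at the far (+x) top edge. Origin: centre of its underside; front is -x. On its +y side, round the hinge, stands a quadrant gauge (75 to 100 mm from the hinge), swept by a black pointer on the lid: white from shut, green 0.68 to 0.90 rad, yellow 0.90 to 1.00 (balance), red above.
- lid_hinge (a point): Middle of the lid's hinge line, at the bin's far top edge, 80 mm behind the bin's centre and 100 mm above the bench; the hinge line is the bin's y axis.
- lid_handle (a point): Middle of the lid's red bar handle: round bar 12 mm thick, 90 mm long along the bin's y, on an arm at each end (78 mm clear between), 48 mm ahead of the bin's front edge. In the lid's frame 210 mm ahead of the hinge line and 12 mm above it (112 mm above the bench when shut); it swings up and back on that radius. Pinch it across from above (it turns between the fingers) or lift it from below.
- lid (a joint): Opening angle of the lid in rad: 0 shut, 1.4 wide open (stop). 0.8 kg lid with a counter-spring: it balances at 0.95 rad. Below that it falls shut (at most 1 N at the handle), above it springs open by itself. 'Just below the balance point' is the green band, 0.68 to 0.90 rad.
- jar: White jar with yellow cap, 60 mm across, 85 mm tall; bystander, origin under its centre.
- can: Can with a red label, 68 mm across, 80 mm tall; bystander, origin under its centre.
- spool_brown: Brown thread spool, 54 mm across, 75 mm tall; bystander, origin under its centre.
- spool_black: Black thread spool, 54 mm across, 95 mm tall; bystander, origin under its centre.
- spool_cream: Cream thread spool, 66 mm across, 60 mm tall; bystander, origin under its centre.
- hammer: Hammer lying on the bench at the left; bystander.

How it is judged:
On the way, in this order (a step that is already met when the one before it is completed fails the run):
1. the cup stands mouth-up on the cork pad, let go, while the lid is still shut (height (world z) of cup_base below 0.012 m and height (world z) of cup above 0.059 m and horizontal distance between cup_base and pad below 0.04 m and linear speed of cup below 0.03 m/s and contact force between the fingers and cup below 0.05 N and value of joint lid below 0.08 rad), for 0.3 s.
2. the lid is raised past its balance point, into the red (value of joint lid above 1.02 rad), for 0.05 s.
At the end, for the whole second after the job is handed in: The robot holds the lid still (under 0.05 rad/s) with its fingers between 0.66 and 0.92 rad open, after it had been past 1.02 rad; nothing else touches the lid; the cup stands free and mouth-up on the cork pad, its centre within 40 mm of the pad's centre (height (world z) of cup_base below 0.012 m and height (world z) of cup above 0.059 m and horizontal distance between cup_base and pad below 0.04 m and linear speed of cup below 0.03 m/s and contact force between each of the fingers, lid and cup below 0.05 N and value of joint lid between 0.66 and 0.92 rad and velocity of joint lid between -0.05 and 0.05 rad/s and contact force between the fingers and lid above 0.02 N and contact force between lid and jar below 0.05 N and contact force between lid and can below 0.05 N and contact force between lid and spool_brown below 0.05 N and contact force between lid and spool_black below 0.05 N and contact force between lid and spool_cream below 0.05 N and contact force between lid and hammer below 0.05 N); the arm keeps its last pose, push and grip.
It fails at once if a bystander is moved by more than 30 mm (distance of any of jar, can, spool_brown, spool_black, spool_cream, hammer from where it was at the start of the episode above 0.03 m).
It also fails if it takes over 59 s, if anything falls off the work surface, if the arm or the gripper's body presses on something with over 40 N, if the wrist force passes 120 N, or if a joint passes its speed limit or range.

## Working session

There is one attempt and no reset: what is moved stays moved. The work goes in short steps, Python scripts to look and compute and a shell command to move; the robot and the scene stay as the last step left them, time stands still between calls to the robot, and variables do not carry over. Pictures are saved under pics/ and viewed, at most 11 in all, crops included, and the job is handed in when it is done.

```bash
ls; mkdir -p pics
python3 - <<'E'
from plant import arm
import cv2
s=arm.sense();print({k:(v if not hasattr(v,'round') else v) for k,v in s.items()},arm.grip_depth)
for n in("scene","top","wrist"):
    print(n,arm.camera_info(n)); cv2.imwrite(f"pics/{n}0.png",arm.snapshot(n)[:,:,::-1])
E
```

```text
pics
plant.py
steer.py
{'t': 0.0, 'joint_positions': array([ 1.09047670e+00,  4.94158083e-01,  1.34613886e+00,  8.82039181e-07,
        1.30250743e+00, -9.55223751e-02]), 'qvel': array([-0.00113054,  0.00095483,  0.00010329,  0.00013502, -0.0015282 ,
       -0.00040468]), 'effort': array([-3.32485564e-03, -8.82152152e+01, -3.83872783e+01, -5.08804660e-04,
        1.02420378e-02,  8.82105951e-05]), 'position': array([0.23444689, 0.57896665, 0.23071325]), 'tcp_rot': array([ 1.91213889e-01,  9.81548206e-01, -5.80798653e-04, -1.72446976e-04]), 'contact_force': array([ 0.04576162, -0.13573219,  0.67608899]), 'wrist_torque': array([-0.04913141, -0.02365444, -0.00954315]), 'grip_force': 0.0, 'grip_width': 0.08534985057862525} 0.0187
scene {'vertical_fov': 44.271478813098675, 'cx': 311.7955587504112, 'cy': 190.01057114014813, 'origin': array([ 1.55067288, -0.04926328,  1.3598605 ]), 'orientation': array([0.23461162, 0.21953855, 0.66062596, 0.67847885])}
top {'vertical_fov': 53.75189598778024, 'cx': 316.9329133537213, 'cy': 192.5343314883068, 'origin': array([0.47329644, 0.01494743, 1.23551399]), 'orientation': array([-0.03283539,  0.04433373,  0.71545196, -0.69648033])}
wrist {'vertical_fov': 71.45806325488238, 'cx': 322.01126057267373, 'cy': 197.2741868222088, 'hand_eye': array([[ 2.21259475e-07,  9.52020268e-01,  3.06034981e-01,
         7.77909096e-02],
       [ 9.99999485e-01,  3.10496384e-04, -9.66621885e-04,
         4.99039442e-04],
       [-1.01526638e-03,  3.06034823e-01, -9.52019777e-01,
        -1.41746651e-01],
       [ 0.00000000e+00,  0.00000000e+00,  0.00000000e+00,
         1.00000000e+00]])}
```

View pics/top0.png

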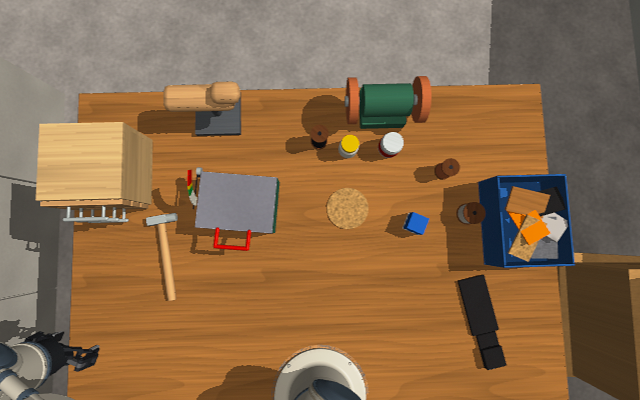

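View pics/scene0.png

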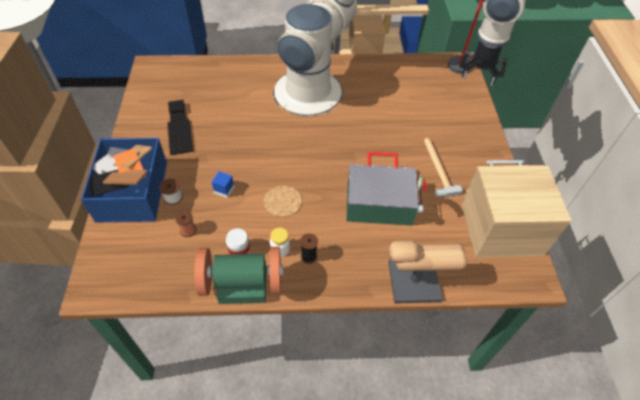

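The top view shows the blue cup at (416,223), the pad at (348,208), the bin with its red handle at (233,240), and the gauge on the bin's left at (192,185). The bystanders are behind the pad and cup.

```bash
cat > h.py <<'E'
import numpy as np, cv2
from scipy.spatial.transform import Rotation as R
from plant import arm
def cam(n):
    c=arm.camera_info(n); f=200/np.tan(np.radians(c["vertical_fov"])/2)
    if n=="wrist":
        s=arm.sense(); T=np.eye(4);T[:3,:3]=R.from_quat(s["tcp_rot"]).as_matrix();T[:3,3]=s["position"]
        T=T@c["hand_eye"]; return f,c["cx"],c["cy"],T[:3,3],T[:3,:3]
    return f,c["cx"],c["cy"],np.array(c["origin"]),R.from_quat(c["orientation"]).as_matrix()
def ray(C,uv,z):
    f,cx,cy,o,M=C; d=M@np.array([(uv[0]-cx)/f,-(uv[1]-cy)/f,-1]); return o+d*(z-o[2])/d[2]
def proj(C,p):
    f,cx,cy,o,M=C; q=M.T@(np.array(p)-o); return np.array([cx-f*q[0]/q[2],cy+f*q[1]/q[2]])
def blobs(im,lo,hi,mn=40):
    m=cv2.inRange(cv2.cvtColor(im,cv2.COLOR_RGB2HSV),lo,hi)
    cs,_=cv2.findContours(m,cv2.RETR_EXTERNAL,cv2.CHAIN_APPROX_NONE)
    return [c for c in cs if cv2.contourArea(c)>mn]
E
python3 - <<'E'
from h import *
for n in("top","scene"):
    im=cv2.imread(f"pics/{n}0.png")[:,:,::-1].copy();C=cam(n)
    print(n,"tcp",proj(C,arm.sense()["position"]),"base",proj(C,[0,0,0]))
    for name,lo,hi,z in(("blue",(105,150,60),(125,255,255),.062),("red",(0,200,120),(4,255,255),.112),("cork",(10,60,150),(20,140,255),.004),("grey",(110,5,90),(130,60,180),.1),("yel",(24,150,120),(32,255,255),.085)):
        for c in blobs(im,lo,hi,30):
            r=cv2.minAreaRect(c); a=cv2.contourArea(c)
            if a<8000: print(name,a,np.round(r[0]),"box",[tuple(np.round(ray(C,p,z)[:2],3)) for p in cv2.boxPoints(r)],"c",ray(C,r[0],z)[:2].round(3))
E
```

```text
top tcp [ 82.4112309  340.76288518] base [320.21543379 395.3542977 ]
blue 329.0 [416. 223.] box [(np.float64(0.489), np.float64(-0.259)), (np.float64(0.54), np.float64(-0.283)), (np.float64(0.517), np.float64(-0.337)), (np.float64(0.466), np.float64(-0.313))] c [ 0.503 -0.298]
blue 6240.0 [535. 220.] box [(np.float64(0.638), np.float64(-0.55)), (np.float64(0.649), np.float64(-0.767)), (np.float64(0.366), np.float64(-0.761)), (np.float64(0.356), np.float64(-0.55))] c [ 0.501 -0.657]
red 175.0 [232. 239.] box [(np.float64(0.447), np.float64(0.29)), (np.float64(0.504), np.float64(0.286)), (np.float64(0.494), np.float64(0.186)), (np.float64(0.438), np.float64(0.19))] c [0.47  0.238]
cork 31.5 [326. 347.] box [(np.float64(0.141), np.float64(0.007)), (np.float64(0.152), np.float64(0.004)), (np.float64(0.141), np.float64(-0.05)), (np.float64(0.13), np.float64(-0.048))] c [ 0.141 -0.022]
cork 491.0 [166. 261.] box [(np.float64(0.524), np.float64(0.49)), (np.float64(0.527), np.float64(0.467)), (np.float64(0.294), np.float64(0.431)), (np.float64(0.291), np.float64(0.453))] c [0.408 0.46 ]
cork
[... 3725 characters left out ...]
64(0.921), np.float64(0.306)), (np.float64(0.975), np.float64(0.297))] c [0.947 0.259]
grey 97.0 [402. 279.] box [(np.float64(0.89), np.float64(0.215)), (np.float64(0.884), np.float64(0.271)), (np.float64(0.93), np.float64(0.269)), (np.float64(0.936), np.float64(0.214))] c [0.91  0.242]
grey 1875.0 [384. 186.] box [(np.float64(0.639), np.float64(0.11)), (np.float64(0.485), np.float64(0.129)), (np.float64(0.509), np.float64(0.358)), (np.float64(0.661), np.float64(0.325))] c [0.576 0.23 ]
yel 123.5 [279. 235.] box [(np.float64(0.744), np.float64(-0.137)), (np.float64(0.712), np.float64(-0.109)), (np.float64(0.745), np.float64(-0.082)), (np.float64(0.777), np.float64(-0.109))] c [ 0.745 -0.109]
```

Run:
```python
import cv2,numpy as np
a=cv2.imread("pics/top0.png");b=cv2.imread("pics/scene0.png")
A=cv2.resize(a[130:280,160:320],None,fx=2.5,fy=2.5);B=cv2.resize(a[110:260,320:480],None,fx=2.5,fy=2.5)
cv2.imwrite("pics/crop.png",np.hstack([A,B]))
```

```text
(no output)
```

View pics/crop.png

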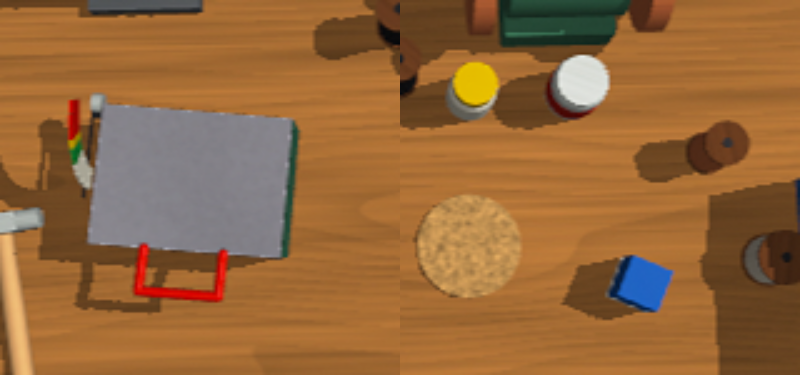

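```bash
cat >> h.py <<'E'
from scipy.linalg import logm,expm
def T(p,q):
    M=np.eye(4);M[:3,:3]=q if np.ndim(q)==2 else R.from_quat(q).as_matrix();M[:3,3]=p;return M
def tool(yaw_y,tilt=0):  # tool down, its y axis at yaw_y (world), then turned by tilt about tool y
    y=np.array([np.cos(yaw_y),np.sin(yaw_y),0]);z=np.array([0,0,-1.]);M=np.c_[np.cross(y,z),y,z]
    return M@R.from_rotvec([0,tilt,0]).as_matrix()
def now():
    s=arm.sense();return T(s["position"],s["tcp_rot"])
def row(p,M,n,frm=None):  # equal row repeated n times
    A=expm(logm(np.linalg.inv(now() if frm is None else frm)@T(p,M)).real/n)
    r=R.from_matrix(A[:3,:3]).as_rotvec()
    print(n,[float(round(v,4)) for v in (*A[:3,3],*r)],"|d|",round(np.linalg.norm(A[:3,3]),4),"|r|",round(np.linalg.norm(r),4))
E
python3 - <<'E'
from h import *
C=cam("top");im=cv2.imread("pics/top0.png")[:,:,::-1].copy()
print("pad",[ray(C,p,.004).round(3) for p in((348,208),(327.5,208),(368.5,208),(348,188),(348,229))])
row([.503,-.26,.22],tool(-.44),30)
E
```

```text
pad [array([ 0.557, -0.103,  0.004]), array([ 0.559, -0.039,  0.004]), array([ 0.555, -0.167,  0.004]), array([ 0.62 , -0.105,  0.004]), array([ 0.491, -0.1  ,  0.004])]
30 [-0.0327, -0.003, 0.0004, -0.0, 0.0, 0.0542] |d| 0.0329 |r| 0.0542
```

```bash
r='[0.085,-0.0327,-0.003,0.0004,0,0,0.0542]'; 
python3 steer.py '[[0.085,-0.0327,-0.003,0.0004,0,0,0.0542],[0.085,-0.0327,-0.003,0.0004,0,0,0.0542],[0.085,-0.0327,-0.003,0.0004,0,0,0.0542],[0.085,-0.0327,-0.003,0.0004,0,0,0.0542],[0.085,-0.0327,-0.003,0.0004,0,0,0.0542]]'
python3 steer.py '[[0.085,-0.0327,-0.003,0.0004,0,0,0.0542],[0.085,-0.0327,-0.003,0.0004,0,0,0.0542],[0.085,-0.0327,-0.003,0.0004,0,0,0.0542],[0.085,-0.0327,-0.003,0.0004,0,0,0.0542],[0.085,-0.0327,-0.003,0.0004,0,0,0.0542]]'
python3 steer.py '[[0.085,-0.0327,-0.003,0.0004,0,0,0.0542],[0.085,-0.0327,-0.003,0.0004,0,0,0.0542],[0.085,-0.0327,-0.003,0.0004,0,0,0.0542],[0.085,-0.0327,-0.003,0.0004,0,0,0.0542],[0.085,-0.0327,-0.003,0.0004,0,0,0.0542]]'
python3 steer.py '[[0.085,-0.0327,-0.003,0.0004,0,0,0.0542],[0.085,-0.0327,-0.003,0.0004,0,0,0.0542],[0.085,-0.0327,-0.003,0.0004,0,0,0.0542],[0.085,-0.0327,-0.003,0.0004,0,0,0.0542],[0.085,-0.0327,-0.003,0.0004,0,0,0.0542]]'
python3 steer.py '[[0.085,-0.0327,-0.003,0.0004,0,0,0.0542],[0.085,-0.0327,-0.003,0.0004,0,0,0.0542],[0.085,-0.0327,-0.003,0.0004,0,0,0.0542],[0.085,-0.0327,-0.003,0.0004,0,0,0.0542],[0.085,-0.0327,-0.003,0.0004,0,0,0.0542]]'
python3 steer.py '[[0.085,-0.0327,-0.003,0.0004,0,0,0.0542],[0.085,-0.0327,-0.003,0.0004,0,0,0.0542],[0.085,-0.0327,-0.003,0.0004,0,0,0.0542],[0.085,-0.0327,-0.003,0.0004,0,0,0.0542],[0.085,-0.0327,-0.003,0.0004,0,0,0.0542]]'
python3 steer.py '[[0.085,0,0,0,0,0,0],[0.085,0,0,0,0,0.12,0],[0.085,0,0,0,0,0.12,0]]'
python3 - <<'E'
from h import *
print(arm.sense()["joint_positions"].round(3))
E
python3 steer.py '[[0.085,0,0,0,0,-0.12,0],[0.085,0,0,0,0,-0.12,0],[0.085,0,0,0,0,0,0]]'
python3 - <<'E'
from h import *
C=cam("wrist");im=arm.snapshot("wrist")
cv2.imwrite("pics/w1.png",im[:,:,::-1])
for c in blobs(im,(105,150,40),(125,255,255),300):
    r=cv2.minAreaRect(c);print(cv2.contourArea(c),r,[ray(C,p,.062).round(4)[:2] for p in cv2.boxPoints(r)],ray(C,r[0],.062).round(4))
E
```

```text
t: 0.57
position: [0.3723, 0.488, 0.229]
tcp_rot: [0.323, 0.946, -0.0, -0.0]
contact_force: [0.6, 1.2, -0.2]
grip_width: 0.0849
grip_force: 0.0
t: 0.98
position: [0.4794, 0.364, 0.227]
tcp_rot: [0.448, 0.894, -0.0, -0.0]
contact_force: [0.5, -0.2, 0.1]
grip_width: 0.0851
grip_force: 0.0
t: 1.4
position: [0.5493, 0.216, 0.225]
tcp_rot: [0.565, 0.825, -0.0, -0.0]
contact_force: [0.3, 0.6, 0.4]
grip_width: 0.0852
grip_force: 0.0
t: 1.82
position: [0.5772, 0.0547, 0.2231]
tcp_rot: [0.671, 0.741, -0.0, -0.0]
contact_force: [0.6, -0.2, -0.3]
grip_width: 0.0849
grip_force: 0.0
t: 2.23
position: [0.5607, -0.1083, 0.2211]
tcp_rot: [0.765, 0.644, -0.0, -0.0]
contact_force: [0.6, -0.7, -0.2]
grip_width: 0.0851
grip_force: 0.0
t: 2.65
position: [0.5012, -0.2608, 0.2191]
tcp_rot: [0.845, 0.535, -0.0, -0.0]
contact_force: [0.3, -0.5, -0.7]
grip_width: 0.0852
grip_force: 0.0
t: 2.9
position: [0.503, -0.2585, 0.2202]
tcp_rot: [0.837, 0.533, 0.104, -0.064]
contact_force: [0.5, 0.9, -0.1]
grip_width: 0.0849
grip_force: 0.0
[-0.721  0.443  1.503  0.247  1.272 -0.365]
t: 3.15
position: [0.502, -0.2592, 0.2196]
tcp_rot: [0.844, 0.536, -0.003, 0.002]
contact_force: [1.2, 1.1, 0.4]
grip_width: 0.0851
grip_force: 0.0
1355.5 ((484.7647399902344, 382.4411926269531), (51.175018310546875, 40.74597930908203), 14.03624439239502) [array([ 0.541 , -0.6394]), array([ 0.5755, -0.572 ]), array([ 0.6328, -0.6243]), array([ 0.6012, -0.6963])] [ 0.5878 -0.6317  0.062 ]
850.0 ((366.70806884765625, 331.6543884277344), (79.24610137939453, 30.933788299560547), 10.007980346679688) [array([ 0.4116, -0.4624]), array([ 0.4392, -0.4199]), array([ 0.5237, -0.4843]), array([ 0.4992, -0.5306])] [ 0.4683 -0.4735  0.062 ]
2220.0 ((338.4999694824219, 208.99998474121094), (44.99999237060547, 51.99999237060547), -0.0) [array([ 0.4685, -0.3154]), array([ 0.496 , -0.2579]), array([ 0.5413, -0.2793]), array([ 0.5167, -0.3381])] [ 0.506  -0.2968  0.062 ]
```

View pics/w1.png

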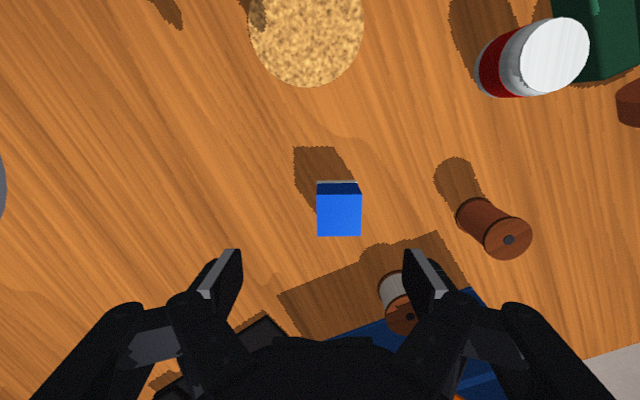

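The wrist view shows the cup's blue top face square to the image, columns 317–361 and rows 194–236, so the cup is already aligned with the tool (yaw −0.443).

Run:
```python
from h import *
C=cam("wrist");G=ray(C,(339,215),.062);print(G)
G[2]=.040
M=tool(-.443,-.524);z=M[:,2]
a=G+.022*z-.10*z;b=G+.022*z
row(a,M,6);row(b,M,5,T(a,M))
```

```text
[ 0.50428352 -0.30156095  0.062     ]
6 [0.0042, 0.0034, 0.0184, 0.0002, -0.0872, 0.0009] |d| 0.0191 |r| 0.0872
5 [0.0, -0.0, 0.02, 0.0, 0.0, 0.0] |d| 0.02 |r| 0.0
```

```bash
python3 steer.py '[[0.085,0.0042,0.0034,0.0184,0,-0.0873,0],[0.085,0.0042,0.0034,0.0184,0,-0.0873,0],[0.085,0.0042,0.0034,0.0184,0,-0.0873,0],[0.085,0.0042,0.0034,0.0184,0,-0.0873,0],[0.085,0.0042,0.0034,0.0184,0,-0.0873,0]]' | head -0
python3 steer.py '[[0.085,0.0042,0.0034,0.0184,0,-0.0873,0],[0.085,0,0,0,0,0,0],[0.085,0,0,0,0,0,0]]'
python3 steer.py '[[0.085,0,0,0.02,0,0,0],[0.085,0,0,0.02,0,0,0],[0.085,0,0,0.02,0,0,0],[0.085,0,0,0.02,0,0,0],[0.085,0,0,0.02,0,0,0]]'
python3 - <<'E'
from h import *
p=now();print("grasp pt",(p[:3,3]-.022*p[:3,2]).round(4),"y yaw",np.arctan2(p[1,1],p[0,1]),p[2,1],arm.sense()["joint_positions"].round(2))
E
```

```text
t: 3.87
position: [0.5202, -0.2661, 0.1058]
tcp_rot: [0.815, 0.519, -0.219, 0.136]
contact_force: [0.3, 0.2, 0.4]
grip_width: 0.0851
grip_force: 0.0
t: 4.28
position: [0.4995, -0.314, 0.0219]
tcp_rot: [0.817, 0.517, -0.217, 0.138]
contact_force: [0.6, -0.6, -0.6]
grip_width: 0.0854
grip_force: 0.0
grasp pt [ 0.5041 -0.304   0.041 ] y yaw -0.4420425205268723 0.002121211132114359 [-0.38  0.79  1.63 -0.69  0.89  0.55]Exception ignored on flushing sys.stdout:
BrokenPipeError: [Errno 32] Broken pipe
```

```bash
python3 steer.py '[[0.03,0,0,0,0,0,0],[0.03,0,0,0,0,0,0],[0.03,0,0,0,0,0,0],[0.03,0,0,0,0,0,0],[0.03,0,0,0,0,0,0]]' 35
python3 steer.py '[[0.03,0,0,0,0,0,0],[0.03,0,0,0,0,0,0]]'
python3 - <<'E'
from h import *
p=now();M0=p[:3,:3]
up=p.copy();up[2,3]+=.07; row(up[:3,3],M0,4)
M1=tool(-.442,-.524+np.pi/2)
# cup frame: centre of the cup relative to tool
cc=np.linalg.inv(p)@np.array([.5043,-.3016,.031,1])
tgt=np.array([.54,-.21,.026+.05]); pos=tgt-M1@cc[:3]
row(pos,M1,15,up); print("cc",cc,"final tcp z at rest",pos[2]-.05)
E
```

```text
t: 4.7
position: [0.5003, -0.3128, 0.0225]
tcp_rot: [0.816, 0.517, -0.218, 0.14]
contact_force: [-1.5, -0.3, 9.8]
grip_width: 0.0521
grip_force: 37.4
t: 4.87
position: [0.5003, -0.3128, 0.0226]
tcp_rot: [0.816, 0.517, -0.218, 0.14]
contact_force: [-0.9, -1.1, 10.7]
grip_width: 0.0518
grip_force: 37.4
4 [-0.0088, 0.0, -0.0152, 0.0, 0.0, 0.0] |d| 0.0175 |r| 0.0
15 [0.0081, -0.0005, 0.0039, 0.0001, 0.1047, 0.0002] |d| 0.009 |r| 0.1047
cc [ 0.0060282  -0.00114669 -0.01323112  1.        ] final tcp z at rest 0.014160476777560937
```

```bash
python3 steer.py '[[0.03,-0.0088,0,-0.0152,0,0,0],[0.03,-0.0088,0,-0.0152,0,0,0],[0.03,-0.0088,0,-0.0152,0,0,0],[0.03,-0.0088,0,-0.0152,0,0,0]]'
python3 steer.py '[[0.03,0.0081,-0.0005,0.0039,0,0.1047,0],[0.03,0.0081,-0.0005,0.0039,0,0.1047,0],[0.03,0.0081,-0.0005,0.0039,0,0.1047,0],[0.03,0.0081,-0.0005,0.0039,0,0.1047,0],[0.03,0.0081,-0.0005,0.0039,0,0.1047,0]]'
python3 steer.py '[[0.03,0.0081,-0.0005,0.0039,0,0.1047,0],[0.03,0.0081,-0.0005,0.0039,0,0.1047,0],[0.03,0.0081,-0.0005,0.0039,0,0.1047,0],[0.03,0.0081,-0.0005,0.0039,0,0.1047,0],[0.03,0.0081,-0.0005,0.0039,0,0.1047,0]]'
python3 steer.py '[[0.03,0.0081,-0.0005,0.0039,0,0.1047,0],[0.03,0.0081,-0.0005,0.0039,0,0.1047,0],[0.03,0.0081,-0.0005,0.0039,0,0.1047,0],[0.03,0.0081,-0.0005,0.0039,0,0.1047,0],[0.03,0.0081,-0.0005,0.0039,0,0.1047,0]]'
python3 - <<'E'
from h import *
print(arm.sense()["joint_positions"].round(2))
p=now();print(p.round(3)); cv2.imwrite("pics/s1.png",cv2.resize(arm.snapshot("scene")[90:290,80:420,::-1],None,fx=2,fy=2))
cv2.imwrite("pics/t1.png",arm.snapshot("top")[:,:,::-1])
M1=tool(-.442,-.524+np.pi/2)
cc=np.array([.0060,-.0011,-.0132]); c=p[:3,:3]@cc+p[:3,3]; print("cup centre",c)
c[2]=.0275; row(c-M1@cc,M1,5)
E
```

```text
t: 5.2
position: [0.4999, -0.3122, 0.0927]
tcp_rot: [0.816, 0.518, -0.218, 0.139]
contact_force: [0.1, -0.5, -0.6]
grip_width: 0.0515
grip_force: 37.0
t: 5.62
position: [0.5124, -0.2823, 0.062]
tcp_rot: [0.844, 0.536, 0.003, 0.001]
contact_force: [0.4, -0.6, -1.3]
grip_width: 0.0517
grip_force: 37.0
t: 6.03
position: [0.5284, -0.2426, 0.0515]
tcp_rot: [0.815, 0.518, 0.222, -0.138]
contact_force: [-0.1, 1.0, -2.1]
grip_width: 0.0518
grip_force: 37.0
t: 6.45
position: [0.5439, -0.2034, 0.0637]
tcp_rot: [0.73, 0.464, 0.425, -0.267]
contact_force: [-0.5, 0.9, -1.7]
grip_width: 0.0516
grip_force: 37.1
[-0.93  0.94  1.54  0.88  1.43 -1.  ]
[[ 0.208  0.905  0.372  0.544]
 [ 0.451 -0.426  0.784 -0.203]
 [ 0.868  0.005 -0.496  0.064]
 [ 0.     0.     0.     1.   ]]
cup centre [ 0.5392302  -0.21054428  0.0754766 ]
5 [-0.0079, 0.0002, 0.0046, -0.0003, -0.0007, 0.0] |d| 0.0091 |r| 0.0008
```

View pics/s1.png

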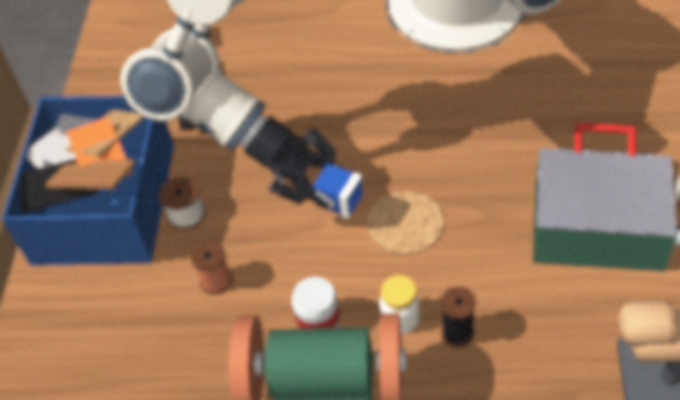

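```bash
python3 steer.py '[[0.03,-0.0079,0.0002,0.0046,0,0,0],[0.03,-0.0079,0.0002,0.0046,0,0,0],[0.03,-0.0079,0.0002,0.0046,0,0,0],[0.03,-0.0079,0.0002,0.0046,0,0,0],[0.03,-0.0079,0.0002,0.0046,0,0,0]]'
python3 steer.py '[[0.03,-0.0014,0,0.0008,0,0,0],[0.03,0,0,0,0,0,0]]'
```

```text
t: 6.97
position: [0.5441, -0.2028, 0.0164]
tcp_rot: [0.731, 0.464, 0.422, -0.268]
contact_force: [-17.0, -12.7, 54.9]
grip_width: 0.0517
grip_force: 41.6
t: 7.13
position: [0.5441, -0.2027, 0.0157]
tcp_rot: [0.731, 0.464, 0.423, -0.268]
contact_force: [-2.5, 0.4, 16.2]
grip_width: 0.0519
grip_force: 37.8
```

```bash
python3 steer.py '[[0.085,0,0,0,0,0,0],[0.085,0,0,0,0,0,0],[0.085,0,0,0,0,0,0],[0.085,0,0,0,0,0,0]]'
python3 steer.py '[[0.085,0,0,-0.02,0,0,0],[0.085,0,0,-0.025,0,0,0],[0.085,0,0,-0.025,0,0,0],[0.085,0,0,-0.025,0,0,0],[0.085,0,0,-0.025,0,0,0]]'
python3 - <<'E'
from h import *
p=now();im=arm.snapshot("wrist");cv2.imwrite("pics/w2.png",im[:,:,::-1]);im=arm.snapshot("top");C=cam("top")
cv2.imwrite("pics/t2.png",cv2.resize(im[130:300,280:500,::-1],None,fx=3,fy=3))
for c in blobs(im,(105,120,40),(125,255,255),100): r=cv2.minAreaRect(c);print(cv2.contourArea(c),r,ray(C,r[0],.052).round(3))
M0=tool(-.442,-.524)
G=np.array([.539,-.2105,.026])
a=G-.08*M0[:,2]; row(a,M0,15)
E
```

```text
t: 7.47
position: [0.5438, -0.203, 0.0146]
tcp_rot: [0.731, 0.464, 0.422, -0.268]
contact_force: [0.4, 0.5, 0.6]
grip_width: 0.0849
grip_force: 0.0
t: 7.88
position: [0.499, -0.2979, 0.0753]
tcp_rot: [0.731, 0.464, 0.422, -0.268]
contact_force: [0.8, -0.6, -0.6]
grip_width: 0.0849
grip_force: 0.0
260.5 ((386.69073486328125, 212.69589233398438), (16.042469024658203, 18.37776756286621), 23.96249008178711) [ 0.536 -0.214  0.052]
2282.0 ((525.3307495117188, 209.58340454101562), (69.7159652709961, 91.45535278320312), 88.21009063720703) [ 0.534 -0.635  0.052]
15 [0.0102, -0.0002, 0.0018, 0.0003, -0.1045, 0.0] |d| 0.0103 |r| 0.1045
```

View pics/t2.png

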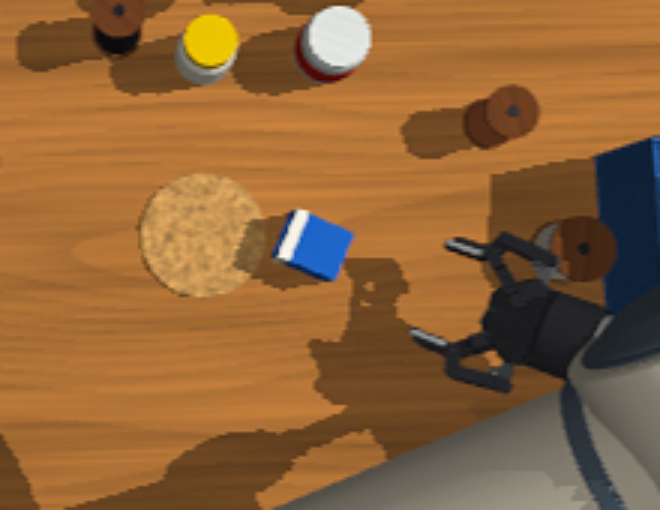

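The cup lies on its side at about (0.538,−0.210), mouth (white band, about (290,237)) toward the pad. Regrasping it.

```bash
python3 steer.py '[[0.085,0.0102,-0.0002,0.0018,0,-0.1045,0],[0.085,0.0102,-0.0002,0.0018,0,-0.1045,0],[0.085,0.0102,-0.0002,0.0018,0,-0.1045,0],[0.085,0.0102,-0.0002,0.0018,0,-0.1045,0],[0.085,0.0102,-0.0002,0.0018,0,-0.1045,0]]'
python3 steer.py '[[0.085,0.0102,-0.0002,0.0018,0,-0.1045,0],[0.085,0.0102,-0.0002,0.0018,0,-0.1045,0],[0.085,0.0102,-0.0002,0.0018,0,-0.1045,0],[0.085,0.0102,-0.0002,0.0018,0,-0.1045,0],[0.085,0.0102,-0.0002,0.0018,0,-0.1045,0]]'
python3 steer.py '[[0.085,0.0102,-0.0002,0.0018,0,-0.1045,0],[0.085,0.0102,-0.0002,0.0018,0,-0.1045,0],[0.085,0.0102,-0.0002,0.0018,0,-0.1045,0],[0.085,0.0102,-0.0002,0.0018,0,-0.1045,0],[0.085,0.0102,-0.0002,0.0018,0,-0.1045,0]]'
python3 steer.py '[[0.085,0,0,0,0,0,0],[0.085,0,0,0,0,0,0]]'
python3 - <<'E'
from h import *
M0=tool(-.442,-.524); C=cam("wrist");im=arm.snapshot("wrist");cv2.imwrite("pics/w3.png",im[:,:,::-1])
for c in blobs(im,(105,120,40),(125,255,255),300): r=cv2.minAreaRect(c);print(cv2.contourArea(c),r,ray(C,r[0],.052).round(3),[ray(C,p,.052).round(3)[:2] for p in cv2.boxPoints(r)])
row(np.array([.538,-.2105,.026])+.014*M0[:,2],M0,5)
E
```

```text
t: 8.4
position: [0.5161, -0.2599, 0.1069]
tcp_rot: [0.816, 0.518, 0.217, -0.137]
contact_force: [0.2, -1.0, -1.0]
grip_width: 0.0848
grip_force: 0.0
t: 8.82
position: [0.5373, -0.213, 0.1144]
tcp_rot: [0.844, 0.536, -0.0, 0.002]
contact_force: [-0.3, -0.6, -1.1]
grip_width: 0.0852
grip_force: 0.0
t: 9.23
position: [0.5567, -0.1691, 0.0948]
tcp_rot: [0.815, 0.518, -0.218, 0.141]
contact_force: [1.1, 0.5, -0.4]
grip_width: 0.0852
grip_force: 0.0
t: 9.4
position: [0.5558, -0.1681, 0.0928]
tcp_rot: [0.815, 0.52, -0.218, 0.137]
contact_force: [0.1, -0.3, 0.1]
grip_width: 0.0845
grip_force: 0.0
1139.0 ((164.0, 384.5), (29.0, 54.0), 90.0) [-0.108 -0.639  0.052] [array([-0.022, -0.49 ]), array([ 0.082, -0.536]), array([-0.243, -0.872]), array([-0.407, -0.8  ])]
1033.5 ((473.0, 378.5), (41.0, 40.0), 90.0) [ 0.612 -0.872  0.052] [array([ 0.59 , -0.653]), array([ 0.656, -0.683]), array([ 0.65 , -1.258]), array([ 0.534, -1.208])]
2979.5 ((35.0, 366.5), (65.0, 70.0), 90.0) [-0.183 -0.382  0.052] [array([ 0.007, -0.237]), array([ 0.101, -0.279]), array([-0.613, -0.711]), array([-0.831, -0.617])]
1209.0 ((342.3633728027344, 327.0773620605469), (27.100248336791992, 61.22018814086914), 88.78113555908203) [ 0.472 -0.414  0.052] [array([ 0.456, -0.354]), array([ 0.525, -0.381]), array([ 0.493, -0.489]), array([ 0.405, -0.456])]
2065.0 ((327.0, 239.5), (33.0, 68.0), 90.0) [ 0.54  -0.213  0.052] [array([ 0.526, -0.182]), array([ 0.572, -0.203]), array([ 0.556, -0.248]), array([ 0.503, -0.223])]
3042.0 ((327.5, 187.5), (47.0, 71.0), 90.0) [ 0.565 -0.159  0.052] [array([ 0.554, -0.132]), array([ 0.592, -0.149]), array([ 0.578, -0.191]), array([ 0.532, -0.17 ])]
5 [-0.001, 0.0003, 0.019, 0.0001, -0.0009, 0.0009] |d| 0.019 |r| 0.0013
```

View pics/w3.png

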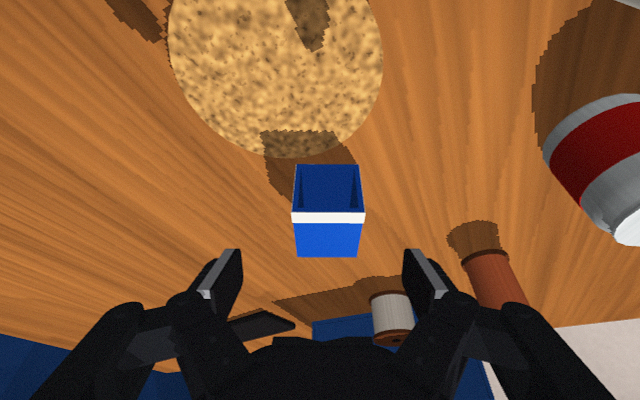

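Mouth faces the camera and the cup is centred between the fingers ((327,235)); descend and grip.

```bash
python3 steer.py '[[0.085,-0.001,0.001,0.019,0,0,0],[0.085,-0.001,0.001,0.019,0,0,0],[0.085,-0.001,0,0.019,0,0,0],[0.085,-0.001,0,0.019,0,0,0],[0.085,-0.001,0,0.019,0,0,0]]'
python3 steer.py '[[0.03,0,0,0,0,0,0],[0.03,0,0,0,0,0,0],[0.03,0,0,0,0,0,0],[0.03,0,0,0,0,0,0],[0.03,0,0,0,0,0,0]]' 35
python3 - <<'E'
from h import *
p=now();M0=p[:3,:3]
cc=(np.linalg.inv(p)@np.array([.540,-.210,.026,1]))[:3];cc[1]=0;print("cc",cc.round(4))
up=p.copy();up[2,3]+=.07; row(up[:3,3],M0,4)
M1=M0@R.from_rotvec([0,np.pi/2,0]).as_matrix(); print(M1.round(3))
row(np.array([.556,-.103,.035+.04])-M1@cc,M1,16,up)
E
```

```text
t: 9.87
position: [0.535, -0.2194, 0.0145]
tcp_rot: [0.817, 0.517, -0.216, 0.137]
contact_force: [-0.2, -0.3, 0.1]
grip_width: 0.0847
grip_force: 0.0
t: 10.28
position: [0.5365, -0.2179, 0.0157]
tcp_rot: [0.816, 0.518, -0.217, 0.139]
contact_force: [-0.4, -0.1, 6.6]
grip_width: 0.0518
grip_force: 37.3
cc [ 0.0023  0.     -0.0132]
4 [-0.0087, 0.0, -0.0152, -0.0, 0.0, 0.0] |d| 0.0175 |r| 0.0
[[ 0.21   0.905  0.37 ]
 [ 0.451 -0.426  0.785]
 [ 0.868  0.002 -0.497]]
16 [0.008, -0.002, 0.0031, -0.0, 0.0982, 0.0] |d| 0.0088 |r| 0.0982
```

```bash
python3 steer.py '[[0.03,-0.0087,0,-0.0152,0,0,0],[0.03,-0.0087,0,-0.0152,0,0,0],[0.03,-0.0087,0,-0.0152,0,0,0],[0.03,-0.0087,0,-0.0152,0,0,0]]'
python3 steer.py '[[0.03,0.008,-0.002,0.0031,0,0.0982,0],[0.03,0.008,-0.002,0.0031,0,0.0982,0],[0.03,0.008,-0.002,0.0031,0,0.0982,0],[0.03,0.008,-0.002,0.0031,0,0.0982,0],[0.03,0.008,-0.002,0.0031,0,0.0982,0]]'
python3 steer.py '[[0.03,0.008,-0.002,0.0031,0,0.0982,0],[0.03,0.008,-0.002,0.0031,0,0.0982,0],[0.03,0.008,-0.002,0.0031,0,0.0982,0],[0.03,0.008,-0.002,0.0031,0,0.0982,0],[0.03,0.008,-0.002,0.0031,0,0.0982,0]]'
python3 steer.py '[[0.03,0.008,-0.002,0.0031,0,0.0982,0],[0.03,0.008,-0.002,0.0031,0,0.0982,0],[0.03,0.008,-0.002,0.0031,0,0.0982,0],[0.03,0.008,-0.002,0.0031,0,0.0982,0],[0.03,0.008,-0.002,0.0031,0,0.0982,0]]'
python3 steer.py '[[0.03,0.008,-0.002,0.0031,0,0.0982,0],[0.03,0,0,0,0,0,0]]'
python3 - <<'E'
from h import *
p=now();print(p.round(3)); cc=np.array([.0023,0,-.0132]);c=p[:3,:3]@cc+p[:3,3];print(c)
row(p[:3,3]+[.556-c[0],-.103-c[1],.0365-c[2]],p[:3,:3],5)
im=arm.snapshot("scene");cv2.imwrite("pics/s2.png",cv2.resize(im[120:270,180:400,::-1],None,fx=3,fy=3))
E
```

```text
t: 10.62
position: [0.536, -0.2174, 0.0859]
tcp_rot: [0.816, 0.518, -0.217, 0.138]
contact_force: [0.8, -0.2, -1.4]
grip_width: 0.0515
grip_force: 36.9
t: 11.03
position: [0.5417, -0.1836, 0.0585]
tcp_rot: [0.844, 0.536, -0.01, 0.008]
contact_force: [-1.5, 1.3, -1.8]
grip_width: 0.0516
grip_force: 37.0
t: 11.45
position: [0.5504, -0.142, 0.0501]
tcp_rot: [0.821, 0.522, 0.196, -0.122]
contact_force: [-0.2, 0.8, -1.8]
grip_width: 0.0515
grip_force: 37.0
t: 11.87
position: [0.5584, -0.1013, 0.062]
tcp_rot: [0.749, 0.476, 0.39, -0.245]
contact_force: [0.2, -0.1, -1.8]
grip_width: 0.0517
grip_force: 37.0
t: 12.03
position: [0.5586, -0.0937, 0.0649]
tcp_rot: [0.73, 0.462, 0.425, -0.27]
contact_force: [-1.2, -0.1, -2.3]
grip_width: 0.0518
grip_force: 37.0
[[ 0.211  0.904  0.371  0.559]
 [ 0.445 -0.427  0.787 -0.094]
 [ 0.87  -0.001 -0.492  0.065]
 [ 0.     0.     0.     1.   ]]
[ 0.55415112 -0.10309284  0.07339412]
5 [-0.0063, 0.0003, 0.0038, -0.0, 0.0, -0.0] |d| 0.0074 |r| 0.0
```

View pics/s2.png

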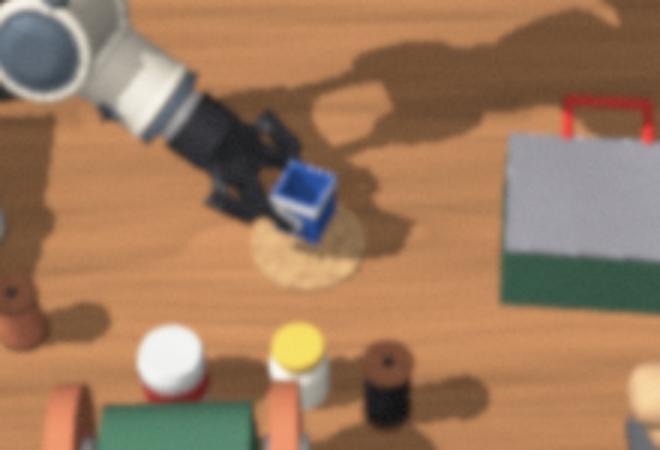

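The cup is mouth-up over the pad; lower gently.

```bash
python3 steer.py '[[0.03,-0.0063,0.0003,0.0038,0,0,0],[0.03,-0.0063,0.0003,0.0038,0,0,0],[0.03,-0.0063,0.0003,0.0038,0,0,0],[0.03,-0.0035,0,0.002,0,0,0],[0.03,-0.0018,0,0.001,0,0,0]]'
python3 steer.py '[[0.03,-0.0018,0,0.001,0,0,0],[0.03,0,0,0,0,0,0]]'
python3 steer.py '[[0.03,-0.0018,0,0.001,0,0,0],[0.03,0,0,0,0,0,0]]'
```

```text
t: 12.5
position: [0.5599, -0.0934, 0.0369]
tcp_rot: [0.731, 0.464, 0.423, -0.269]
contact_force: [-0.5, 0.3, -1.3]
grip_width: 0.0518
grip_force: 37.0
t: 12.67
position: [0.5598, -0.0936, 0.0352]
tcp_rot: [0.731, 0.464, 0.423, -0.269]
contact_force: [-0.1, 0.0, -1.9]
grip_width: 0.0518
grip_force: 37.0
t: 12.83
position: [0.5598, -0.0937, 0.0333]
tcp_rot: [0.731, 0.464, 0.423, -0.269]
contact_force: [-0.9, 0.1, -1.3]
grip_width: 0.0515
grip_force: 37.0
```

```bash
python3 steer.py '[[0.03,-0.0018,0,0.001,0,0,0],[0.03,-0.0018,0,0.001,0,0,0],[0.03,0,0,0,0,0,0]]'
python3 steer.py '[[0.03,-0.0013,0,0.0007,0,0,0],[0.03,0,0,0,0,0,0]]'
python3 steer.py '[[0.03,-0.0009,0,0.0005,0,0,0],[0.03,0,0,0,0,0,0]]'
```

```text
t: 13.08
position: [0.5597, -0.0938, 0.0289]
tcp_rot: [0.731, 0.463, 0.423, -0.269]
contact_force: [-0.5, -0.2, -1.2]
grip_width: 0.0516
grip_force: 37.0
t: 13.25
position: [0.5598, -0.0938, 0.0276]
tcp_rot: [0.731, 0.464, 0.423, -0.269]
contact_force: [-0.1, 0.6, -1.1]
grip_width: 0.052
grip_force: 37.0
t: 13.42
position: [0.5598, -0.0938, 0.0266]
tcp_rot: [0.731, 0.464, 0.423, -0.269]
contact_force: [0.4, -0.2, -1.4]
grip_width: 0.0516
grip_force: 37.0
```

```bash
python3 steer.py '[[0.03,-0.0009,0,0.0005,0,0,0],[0.03,0,0,0,0,0,0]]'
python3 steer.py '[[0.03,-0.0009,0,0.0005,0,0,0],[0.03,0,0,0,0,0,0]]'
```

```text
t: 13.58
position: [0.5598, -0.0938, 0.0264]
tcp_rot: [0.73, 0.463, 0.424, -0.269]
contact_force: [-2.1, -2.5, 8.4]
grip_width: 0.0516
grip_force: 37.8
t: 13.75
position: [0.5598, -0.0938, 0.0264]
tcp_rot: [0.73, 0.463, 0.425, -0.269]
contact_force: [-6.5, -6.3, 21.9]
grip_width: 0.052
grip_force: 39.1
```

Contact. Release and retract.

```bash
python3 steer.py '[[0.085,0.0009,0,-0.0005,0,0,0],[0.085,0,0,0,0,0,0],[0.085,0,0,0,0,0,0],[0.085,0,0,0,0,0,0],[0.085,0,0,0,0,0,0]]'
python3 steer.py '[[0.085,0,0,-0.02,0,0,0],[0.085,0,0,-0.025,0,0,0],[0.085,0,0,-0.03,0,0,0],[0.085,0,0,-0.03,0,0,0],[0.085,0,0,-0.03,0,0,0]]'
python3 - <<'E'
from h import *
C=cam("top");im=arm.snapshot("top");ims=arm.snapshot("scene")
A=cv2.resize(im[150:280,290:450,::-1],(480,390));B=cv2.resize(ims[140:260,200:340,::-1],(320,390))
cv2.imwrite("pics/c3.png",np.hstack([A,B])[:, :800])
m=cv2.inRange(cv2.cvtColor(im,cv2.COLOR_RGB2HSV),(105,120,40),(125,255,255));m[:, :310]=0;m[:,400:]=0
ys,xs=np.nonzero(m);print(xs.mean(),ys.mean(),ray(C,(xs.mean(),ys.mean()),.03))
E
```

```text
t: 14.17
position: [0.5598, -0.0938, 0.0256]
tcp_rot: [0.731, 0.464, 0.423, -0.269]
contact_force: [-0.2, -0.1, 0.7]
grip_width: 0.0854
grip_force: 0.0
t: 14.58
position: [0.5091, -0.2006, 0.0934]
tcp_rot: [0.731, 0.464, 0.423, -0.269]
contact_force: [0.1, -0.2, 0.2]
grip_width: 0.0852
grip_force: 0.0
349.12698412698415 206.93650793650792 [ 0.55822503 -0.10394007  0.03      ]
```

View pics/c3.png

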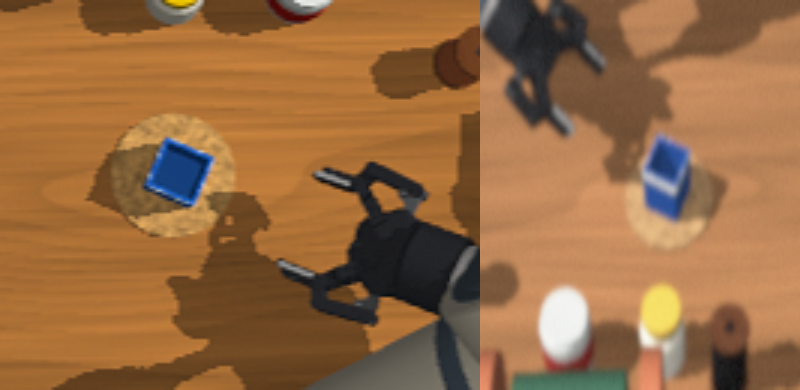

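The cup stands mouth-up at the middle of the pad, free of the fingers. Next is the handle.

Run:
```python
from h import *
A=([.46,-.22,.26],tool(-.42)); row(*A,10)
P=([.4486,.241,.17],tool(-.095)); row(*P,16,T(*A))
```

```text
10 [0.0063, -0.0037, -0.0166, 0.0016, -0.1048, -0.0019] |d| 0.0182 |r| 0.1048
16 [0.0277, -0.0083, 0.0056, 0.0, 0.0, -0.0203] |d| 0.0295 |r| 0.0203
```

```bash
python3 steer.py '[[0.04,0.0063,-0.0037,-0.0166,0.0016,-0.1048,-0.0019],[0.04,0.0063,-0.0037,-0.0166,0.0016,-0.1048,-0.0019],[0.04,0.0063,-0.0037,-0.0166,0.0016,-0.1048,-0.0019],[0.04,0.0063,-0.0037,-0.0166,0.0016,-0.1048,-0.0019],[0.04,0.0063,-0.0037,-0.0166,0.0016,-0.1048,-0.0019]]'
python3 steer.py '[[0.04,0.0063,-0.0037,-0.0166,0.0016,-0.1048,-0.0019],[0.04,0.0063,-0.0037,-0.0166,0.0016,-0.1048,-0.0019],[0.04,0.0063,-0.0037,-0.0166,0.0016,-0.1048,-0.0019],[0.04,0.0063,-0.0037,-0.0166,0.0016,-0.1048,-0.0019],[0.04,0.0063,-0.0037,-0.0166,0.0016,-0.1048,-0.0019]]'
python3 steer.py '[[0.04,0.0277,-0.0083,0.0056,0,0,-0.0203],[0.04,0.0277,-0.0083,0.0056,0,0,-0.0203],[0.04,0.0277,-0.0083,0.0056,0,0,-0.0203],[0.04,0.0277,-0.0083,0.0056,0,0,-0.0203],[0.04,0.0277,-0.0083,0.0056,0,0,-0.0203]]'
python3 steer.py '[[0.04,0.0277,-0.0083,0.0056,0,0,-0.0203],[0.04,0.0277,-0.0083,0.0056,0,0,-0.0203],[0.04,0.0277,-0.0083,0.0056,0,0,-0.0203],[0.04,0.0277,-0.0083,0.0056,0,0,-0.0203],[0.04,0.0277,-0.0083,0.0056,0,0,-0.0203]]'
python3 steer.py '[[0.04,0.0277,-0.0083,0.0056,0,0,-0.0203],[0.04,0.0277,-0.0083,0.0056,0,0,-0.0203],[0.04,0.0277,-0.0083,0.0056,0,0,-0.0203],[0.04,0.0277,-0.0083,0.0056,0,0,-0.0203],[0.04,0,0,0,0,0,0]]'
python3 - <<'E'
from h import *
print(arm.sense()["joint_positions"].round(2))
row([.4486,.241,.17],tool(-.095),3)
C=cam("wrist");im=arm.snapshot("wrist");cv2.imwrite("pics/w4.png",im[:,:,::-1])
for lo,hi in(((0,180,90),(6,255,255)),((174,180,90),(179,255,255))):
  for c in blobs(im,lo,hi,80):
    r=cv2.minAreaRect(c);print(cv2.contourArea(c),np.round(r[0]),np.round(r[1]),[ray(C,p,.112).round(3)[:2] for p in cv2.boxPoints(r)])
print(proj(C,[.4486,.241,.112]))
E
```

```text
t: 15.1
position: [0.4757, -0.229, 0.1715]
tcp_rot: [0.813, 0.522, 0.218, -0.138]
contact_force: [1.0, 1.1, -0.5]
grip_width: 0.04
grip_force: 0.0
t: 15.52
position: [0.4608, -0.2171, 0.2599]
tcp_rot: [0.838, 0.545, -0.001, -0.0]
contact_force: [0.5, 0.4, -0.4]
grip_width: 0.04
grip_force: 0.0
t: 15.93
position: [0.4726, -0.0711, 0.2304]
tcp_rot: [0.809, 0.588, -0.0, -0.003]
contact_force: [1.1, 0.8, -0.6]
grip_width: 0.0402
grip_force: 0.0
t: 16.35
position: [0.4698, 0.0734, 0.2029]
tcp_rot: [0.778, 0.628, -0.0, -0.003]
contact_force: [0.8, -1.1, 0.2]
grip_width: 0.0399
grip_force: 0.0
t: 16.77
position: [0.4561, 0.1906, 0.1803]
tcp_rot: [0.751, 0.661, -0.0, -0.003]
contact_force: [-0.3, -0.8, -0.7]
grip_width: 0.0401
grip_force: 0.0
[0.27 0.38 1.72 0.01 1.04 0.4 ]
3 [0.0164, -0.0044, 0.0035, -0.0018, -0.0014, -0.0109] |d| 0.0173 |r| 0.0111
3660.0 [332. 145.] [136.  83.] [array([0.448, 0.292]), array([0.505, 0.285]), array([0.498, 0.184]), array([0.431, 0.192])]
[303.02562846 149.92624162]
```

View pics/w4.png

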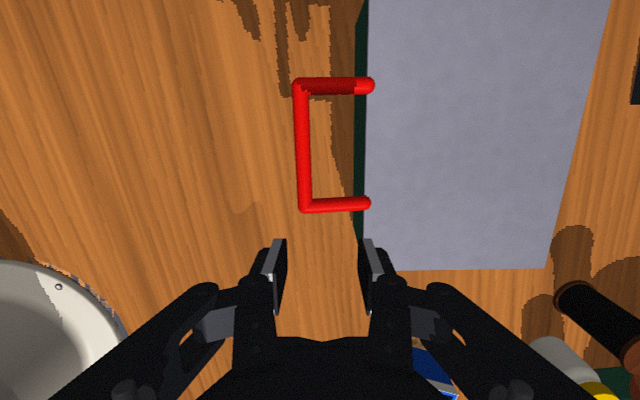

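The red bar runs from about (299,85) to (306,208), midpoint (302.5,147), against a predicted (303,150), so the handle position is confirmed.

Run:
```python
from h import *
C=cam("wrist");a=ray(C,(299,85),.112);b=ray(C,(306,208),.112);print(a,b,(a+b)/2,np.arctan2(-(a-b)[0],(a-b)[1]))
m=(a+b)/2; m=.5*m+.5*np.array([.4486,.241,.112]); print(m)
P=([m[0],m[1],.17],tool(-.09)); row(*P,3); row([m[0],m[1],.094],tool(-.09),4,T(*P))
```

```text
[0.45295924 0.28458812 0.112     ] [0.44449319 0.19282837 0.112     ] [0.44872622 0.23870825 0.112     ] -0.09200269908690409
[0.44866311 0.23985412 0.112     ]
3 [0.0166, -0.0046, 0.0036, -0.0017, -0.0012, -0.0127] |d| 0.0176 |r| 0.0129
4 [0.0, 0.0, 0.019, 0.0, 0.0, 0.0] |d| 0.019 |r| 0.0
```

```bash
python3 steer.py '[[0.04,0.0166,-0.0046,0.0036,-0.0017,-0.0012,-0.0127],[0.04,0.0166,-0.0046,0.0036,-0.0017,-0.0012,-0.0127],[0.04,0.0166,-0.0046,0.0036,-0.0017,-0.0012,-0.0127],[0.04,0,0,0,0,0,0]]'
python3 steer.py '[[0.04,0,0,0.019,0,0,0],[0.04,0,0,0.019,0,0,0],[0.04,0,0,0.019,0,0,0],[0.04,0,0,0.019,0,0,0],[0.04,0,0,0,0,0,0]]'
python3 steer.py '[[0.0,0,0,0,0,0,0],[0.0,0,0,0,0,0,0],[0.0,0,0,0,0,0,0],[0.0,0,0,0,0,0,0],[0.0,0,0,0,0,0,0]]' 30
```

```text
t: 17.15
position: [0.4493, 0.2392, 0.1703]
tcp_rot: [0.739, 0.674, 0.0, 0.0]
contact_force: [-0.8, 0.1, -0.8]
grip_width: 0.0398
grip_force: 0.0
t: 17.57
position: [0.4487, 0.2362, 0.0923]
tcp_rot: [0.74, 0.673, -0.002, -0.0]
contact_force: [-0.9, -0.3, -1.1]
grip_width: 0.0402
grip_force: 0.0
t: 17.98
position: [0.4469, 0.2373, 0.0955]
tcp_rot: [0.74, 0.673, -0.002, -0.001]
contact_force: [-19.8, 6.5, 3.2]
grip_width: 0.0108
grip_force: 31.2
```

```bash
cat >> h.py <<'E'
rr,a0=np.hypot(.21,.012),np.arctan2(.012,.21)
def lid(th): # (tool y, tool z) of the handle relative to shut, tool down with y along the bin's x
    return np.array([.21-rr*np.cos(th+a0), -(rr*np.sin(th+a0)-.012)])
E
python3 - <<'E'
from h import *
th=np.r_[0,.05,.12:1.0:.08,1.0,1.06,1.10]
for a,b in zip(th[:-1],th[1:]): print(round(b,2),(lid(b)-lid(a)).round(4))
E
```

```text
0.05 [ 0.0009 -0.0105]
0.12 [ 0.0021 -0.0146]
0.2 [ 0.0036 -0.0164]
0.28 [ 0.0049 -0.0161]
0.36 [ 0.0062 -0.0156]
0.44 [ 0.0074 -0.0151]
0.52 [ 0.0086 -0.0145]
0.6 [ 0.0097 -0.0137]
0.68 [ 0.0108 -0.0129]
0.76 [ 0.0118 -0.012 ]
0.84 [ 0.0127 -0.011 ]
0.92 [ 0.0136 -0.01  ]
1.0 [ 0.0143 -0.0088]
1.06 [ 0.0112 -0.0059]
1.1 [ 0.0076 -0.0035]
```

```bash
python3 steer.py '[[0.0,0,-0.002,0,0,0,0],[0.0,0,0.0009,-0.0105,0,0,0],[0.0,0,0.0021,-0.0146,0,0,0],[0.0,0,0,0,0,0,0]]'
python3 steer.py '[[0.0,0,0.0036,-0.0164,0,0,0],[0.0,0,0.0049,-0.0161,0,0,0],[0.0,0,0.0062,-0.0156,0,0,0],[0.0,0,0,0,0,0,0]]'
python3 - <<'E'
from h import *
p=now()[:3,3];d=p-[.4469,.2373,.0955];print(d,"u",d@[np.cos(.09),-np.sin(.09),0],"expect",lid(.36))
E
```

```text
t: 18.32
position: [0.4501, 0.2372, 0.1227]
tcp_rot: [0.74, 0.673, 0.0, 0.0]
contact_force: [-12.8, 2.2, 1.7]
grip_width: 0.011
grip_force: 30.9
t: 18.65
position: [0.4647, 0.2357, 0.1716]
tcp_rot: [0.74, 0.673, 0.0, 0.0]
contact_force: [-14.9, 0.8, 4.6]
grip_width: 0.0105
grip_force: 31.0
[ 0.01783057 -0.00159139  0.07605057] u 0.01790144168500023 expect [ 0.01768896 -0.07320835]
```

```bash
python3 steer.py '[[0.0,0,0.0062,-0.0151,0,0,0],[0.0,0,0.0086,-0.0145,0,0,0],[0.0,0,0.0097,-0.0137,0,0,0],[0.0,0,0.0108,-0.0129,0,0,0],[0.0,0,0,0,0,0,0]]'
python3 steer.py '[[0.0,0,0.0118,-0.012,0,0,0],[0.0,0,0.0127,-0.011,0,0,0],[0.0,0,0.0136,-0.01,0,0,0],[0.0,0,0,0,0,0,0]]'
python3 - <<'E'
from h import *
p=now()[:3,3];d=p-[.4469,.2373,.0955];print(d,"u",d@[np.cos(.09),-np.sin(.09),0],"expect",lid(.92))
E
```

```text
t: 19.07
position: [0.5009, 0.2323, 0.2284]
tcp_rot: [0.74, 0.673, 0.001, 0.001]
contact_force: [-19.6, -0.0, 16.5]
grip_width: 0.0108
grip_force: 31.7
t: 19.4
position: [0.5405, 0.2283, 0.2616]
tcp_rot: [0.74, 0.673, 0.002, 0.002]
contact_force: [-12.2, -5.9, 18.2]
grip_width: 0.0108
grip_force: 32.4
[ 0.09360408 -0.00896844  0.16607744] u 0.09403131315119082 expect [ 0.09232499 -0.16234618]
```

```bash
python3 steer.py '[[0.0,0,0.0136,-0.0098,0,0,0],[0.0,0,0.0109,-0.0064,0,0,0],[0.0,0,0.0076,-0.0035,0,0,0],[0.0,0,0,0,0,0,0],[0.0,0,0,0,0,0,0]]'
python3 - <<'E'
from h import *
p=now()[:3,3];d=p-[.4469,.2373,.0955];print("u",d@[np.cos(.09),-np.sin(.09),0],d[2],"expect",lid(1.10))
C=cam("top");im=arm.snapshot("top");cv2.imwrite("pics/t5.png",im[:,:,::-1]);arm.snapshot("scene")
# hinge from shut handle position
h=np.array([.4469,.2373])+.21*np.array([np.cos(.09),-np.sin(.09)]); H=np.array([*h,.1]); u=np.array([np.cos(.09),-np.sin(.09),0])
for t in (0.0,.68,.8,.9,1.0,1.1): print(t,[proj(C,H-u*(rr*np.cos(t+a0))+np.array([0,0,rr*np.sin(t+a0)])+s*.045*np.array([np.sin(.09),np.cos(.09),0])).round(1) for s in(1,-1)])
m=cv2.inRange(cv2.cvtColor(im,cv2.COLOR_RGB2HSV),(0,170,80),(6,255,255));ys,xs=np.nonzero(m[:, :300]);print([(x,y) for x,y in zip(xs,ys) if 150<y<260][::12])
E
```

```text
t: 19.82
position: [0.5709, 0.2252, 0.2793]
tcp_rot: [0.74, 0.673, 0.001, 0.001]
contact_force: [-3.0, -5.6, 3.6]
grip_width: 0.0105
grip_force: 31.0
u 0.12457245306648246 0.18383626463731087 expect [ 0.1254393 -0.1805967]
0.0 [array([216.3, 246.5]), array([248.3, 248.5])]
0.68 [array([205.9, 226.1]), array([241.8, 228.3])]
0.8 [array([204.7, 218.5]), array([241.2, 220.8])]
0.9 [array([203.9, 211.5]), array([240.8, 213.8])]
1.0 [array([203.3, 203.9]), array([240.6, 206.2])]
1.1 [array([203. , 195.7]), array([240.6, 198.1])]
[(np.int64(242), np.int64(192)), (np.int64(245), np.int64(194)), (np.int64(236), np.int64(196)), (np.int64(234), np.int64(197)), (np.int64(234), np.int64(198)), (np.int64(235), np.int64(199)), (np.int64(237), np.int64(200))]
```

Run:
```python
from h import *
th=[1.10,1.05,1.0,.95,.9,.85,.8]
for a,b in zip(th[:-1],th[1:]): print(b,(lid(b)-lid(a)).round(4))
```

```text
1.05 [-0.0095  0.0045]
1.0 [-0.0093  0.0049]
0.95 [-0.009   0.0054]
0.9 [-0.0087  0.0058]
0.85 [-0.0084  0.0063]
0.8 [-0.0081  0.0067]
```

```bash
python3 steer.py '[[0.0,0,-0.0095,0.0045,0,0,0],[0.0,0,-0.0093,0.0049,0,0,0],[0.0,0,-0.009,0.0054,0,0,0],[0.0,0,-0.0087,0.0058,0,0,0],[0.0,0,0,0,0,0,0]]'
python3 steer.py '[[0.0,0,-0.0084,0.0063,0,0,0],[0.0,0,-0.0081,0.0067,0,0,0],[0.0,0,0,0,0,0,0],[0.0,0,0,0,0,0,0],[0.0,0,0,0,0,0,0]]'
python3 steer.py '[[0.0,0,0,0,0,0,0],[0.0,0,0,0,0,0,0],[0.0,0,0,0,0,0,0],[0.0,0,0,0,0,0,0],[0.0,0,0,0,0,0,0]]'
python3 - <<'E'
from h import *
p=now()[:3,3];d=p-[.4469,.2373,.0955];u=d@[np.cos(.09),-np.sin(.09),0];print("u",u,d[2],"expect",lid(.8),"theta",np.arctan2(d[2]+.012,.21-u)-a0)
C=cam("top");im=arm.snapshot("top");s=arm.snapshot("scene")
m=cv2.inRange(cv2.cvtColor(im,cv2.COLOR_RGB2HSV),(0,170,80),(6,255,255));ys,xs=np.nonzero(m[150:260,180:300]);print(sorted(zip((xs+180).tolist(),(ys+150).tolist()))[::10])
cv2.imwrite("pics/f.png",np.hstack([cv2.resize(im[130:260,160:400,::-1],(430,233)),cv2.resize(s[110:240,240:460,::-1],(370,233))]))
E
```

```text
t: 20.33
position: [0.5327, 0.2293, 0.2574]
tcp_rot: [0.74, 0.673, 0.0, 0.001]
contact_force: [-4.3, -3.4, 5.0]
grip_width: 0.0108
grip_force: 31.0
t: 20.75
position: [0.5178, 0.2309, 0.245]
tcp_rot: [0.74, 0.673, 0.0, 0.001]
contact_force: [-8.7, -2.9, 9.7]
grip_width: 0.0113
grip_force: 31.6
t: 21.17
position: [0.5178, 0.2309, 0.2451]
tcp_rot: [0.74, 0.673, 0.001, 0.001]
contact_force: [-8.3, -2.2, 10.0]
grip_width: 0.0108
grip_force: 31.6
u 0.07123356209536719 0.14959633231849892 expect [ 0.07229986 -0.14700526] theta 0.8041792531445482
[(187, 176), (189, 172), (191, 170), (233, 222), (236, 219), (238, 219), (240, 216), (241, 215), (242, 211), (242, 221), (243, 218), (245, 211)]
```

View pics/f.png

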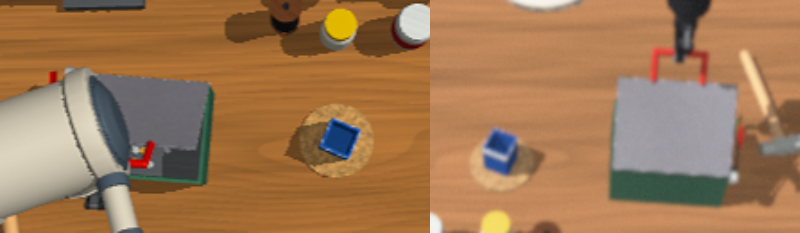

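The lid is open and held by its handle. The bar's right end is at about (243,219), against a predicted (241,221) for 0.80 rad. The cup still stands on the pad.

```bash
python3 -c "
from plant import arm
print(arm.close_job())"
```

```text
the job is handed in; nothing more can be done
None
```

I handed the job in at about 21 s of the 59 s: the cup stands mouth-up at the middle of the cork pad, and the lid was raised to about 1.09 rad, eased back, and is held by its handle at about 0.80 rad, in the green band. These angles are estimated from the arm's pose and the top camera, the last pictures show the pad area undisturbed (I did not measure every bystander), and no verdict came back.

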